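# Pack the carved box from behind the display pieces

## Task

The low carved round box at the back of the display stand is sold, but the three tall pieces (round caddy, gourd, square jar) hem it in: stand all three upright on the dark lacquer tray before you disturb the box, then pack the box right way up in the middle of the open blue gift box. Only when it is packed, put each tall piece back upright on the very spot of the stand where it stood at the start. Set every piece down gently rather than dropping it, tip nothing over, and leave the wooden bowl, the small closed gift box and the paint dish where they are.

Things in the scene. Friction and masses are not known exactly. Their poses are not given: they have to be found in the camera images.
- carvedbox: low round carved lacquer box (lid and body are one piece), the piece to pack; diameter 60 mm, height 40 mm, about 0.13 kg; grip it across its side. Origin at the centre of its underside, z up. It stands on the stand about 10 to 13 mm in front of the back board, with a tall piece about 7 to 20 mm away on its left, its right and its front
- caddy: tall plain round lacquer caddy, a cylinder of diameter 56 mm and height 96 mm (solid, lid does not come off), about 0.16 kg. Origin at the centre of its underside, z up
- gourd: tall lacquer double gourd, height 99 mm plus a thin stem (to 112 mm, does not collide); lower bulb diameter 60 mm (widest 26 mm up), waist diameter 33 mm at 57 mm up, upper bulb diameter 43 mm (widest 73 to 81 mm up; grip there); flat foot of diameter 38 mm; about 0.14 kg. Origin at the centre of its underside, z up
- square: tall square lacquer jar, 50 x 50 mm, height 94 mm, with a narrow recessed seam 68 mm up (solid, lid does not come off), about 0.17 kg. Origin at the centre of its underside; x and y square to its sides, z up
- stand: fixed brown wooden display stand: plank 190 mm along its x, 236 mm along its y, 18 mm thick, with a back board 12 mm thick along the +x edge that rises to 54 mm above the table. Origin at the centre of its underside on the table; x points to its back, z up. The carved box and the tall pieces stand on its plank (18 mm above the table)
- tray: fixed dark lacquer tray, rounded rectangle 296 mm along its x, 176 mm along its y, rim 16 mm high and 8 mm thick, inner floor 6 mm above the table. Origin at the centre of its underside, z up. Room for the three tall pieces in a row along its x; anywhere on its floor will do
- giftbox: fixed open gift box of blue board, outside 138 x 138 mm, 45 mm high, walls 4 mm, lined floor 10 mm above the table with a darker round spot of diameter 68 mm at its middle. Origin at the centre of its underside, x and y square to its sides, z up
- smallbox: loose small closed gift box of blue board, 75 x 75 mm, 42 mm high; a bystander, leave alone. Origin at the centre of its underside
- bowl: loose wooden bowl, 90 mm across the rim, 40 mm high; a bystander, leave alone. Origin at the centre of its underside
- paintdish: loose jar lid with a little green lacquer, diameter 68 mm, 9 mm high; a bystander, leave alone. Origin at the centre of its underside

How it is judged:
On the way, in this order (a step that is already met when the one before it is completed fails the run):
1. the three tall pieces stand upright and released on the tray, the carved box still at its place on the stand (moved less than 20 mm) (x of caddy in the frame of tray between -0.135 and 0.135 m and y of caddy in the frame of tray between -0.075 and 0.075 m and z of caddy in the frame of tray between 0.002 and 0.011 m and angle between each of caddy, gourd, square's own z axis and vertical below 0.12 rad and contact force between each of caddy, gourd, square and the fingers below 0.2 N and x of gourd in the frame of tray between -0.135 and 0.135 m and y of gourd in the frame of tray between -0.075 and 0.075 m and z of gourd in the frame of tray between 0.002 and 0.011 m and x of square in the frame of tray between -0.135 and 0.135 m and y of square in the frame of tray between -0.075 and 0.075 m and z of square in the frame of tray between 0.002 and 0.011 m and distance of carvedbox from where it was at the start of the episode below 0.02 m), for 0.2 s.
2. the carved box stands released in the gift box, within 16 mm of its middle, while the three tall pieces still stand on the tray (horizontal distance between carvedbox and giftbox below 0.016 m and z of carvedbox in the frame of giftbox between 0.005 and 0.015 m and angle between each of carvedbox, caddy, gourd, square's own z axis and vertical below 0.12 rad and contact force between each of carvedbox, caddy, gourd, square and the fingers below 0.2 N and x of caddy in the frame of tray between -0.135 and 0.135 m and y of caddy in the frame of tray between -0.075 and 0.075 m and z of caddy in the frame of tray between 0.002 and 0.011 m and x of gourd in the frame of tray between -0.135 and 0.135 m and y of gourd in the frame of tray between -0.075 and 0.075 m and z of gourd in the frame of tray between 0.002 and 0.011 m and x of square in the frame of tray between -0.135 and 0.135 m and y of square in the frame of tray between -0.075 and 0.075 m and z of square in the frame of tray between 0.002 and 0.011 m), for 0.2 s.
At the end, for the whole second after the job is handed in: the carved box stands upright on the floor of the gift box within 16 mm of its middle; caddy, gourd and square jar each stand upright on the stand within 15 mm of where that piece stood at the start (its yaw does not matter); all released and at rest (horizontal distance between carvedbox and giftbox below 0.016 m and z of carvedbox in the frame of giftbox between 0.005 and 0.015 m and angle between each of carvedbox, caddy, gourd, square's own z axis and vertical below 0.12 rad and contact force between each of carvedbox, caddy, gourd, square and the fingers below 0.2 N and distance of each of caddy, gourd, square from where it was at the start of the episode below 0.015 m and linear speed of each of caddy, gourd, square, carvedbox below 0.02 m/s); the robot touches nothing.
It fails at once if the wooden bowl, the small closed gift box or the paint dish was shifted by more than 20 mm (distance of any of bowl, smallbox, paintdish from where it was at the start of the episode above 0.02 m).
It fails at once if a piece was dropped (falls free of the fingers at over 0.6 m/s, a drop of about 20 mm) ((linear speed of caddy above 0.6 m/s and contact force between caddy and the fingers below 0.05 N) or (linear speed of gourd above 0.6 m/s and contact force between gourd and the fingers below 0.05 N) or (linear speed of square above 0.6 m/s and contact force between square and the fingers below 0.05 N) or (linear speed of carvedbox above 0.6 m/s and contact force between carvedbox and the fingers below 0.05 N)).
It fails at once if a piece was tipped over (leans by more than 0.7 rad) (angle between any of caddy, gourd, square, carvedbox's own z axis and vertical above 0.7 rad).
It also fails if it takes over 141 s, if anything falls off the work surface, if the arm or the gripper's body presses on something with over 40 N, if the wrist force passes 120 N, or if a joint passes its speed limit or range.

## Robot

A 6-joint arm with a two-finger parallel gripper is mounted at the origin on the work surface. World frame = base frame: x ahead of the robot, y to its left, z up, the work surface at z = 0. Lengths are in m, angles in rad, forces in N, time in s.
With the tool pointing down it reaches from about 0.35 to 0.85 m from the base axis. Payload 8.1 kg.
Tool frame: the origin (TCP) lies midway between the tips of the shut fingers; the grasp point (between the pads) lies 19 mm behind it; z points along the fingers, y is the line along which they close (so a half turn about z gives the same grasp; the last joint's range is limited). The gripper opens to 85 mm and grips with 20 to 120 N. Pads are 22 mm wide; open, the fingers measure 114 mm over their backs; the gripper's body (76 mm by 85 mm) begins 54 mm behind the grasp point. The pads swing forward as they close: fully open they stand 13 mm farther back than shut.
Start: joints at [-1.21, 0.13, 1.488, -0, 1.523, -0.085], TCP at [0.259, -0.541, 0.231] pointing down, gripper open.
Joint ranges: [-2.96, 2.96], [-0.89, 2.26], [0.02, 2.5], [-1.34, 4.48], [0, 2.73], [-2.66, 2.66]. Speed limits (rad/s): [2.39, 2.39, 2.79, 3.14, 3.14, 3.14].

## Interface

Orientations are given as a unit quaternion [w, x, y, z].
In Python, from cell import * gives the robot as it stands.
- The arm moves only by the tool jog_arm, never from a script. Its argument "deltas" is a list of rows, each a list of 2 entries, a list of its own where there are three numbers: the shift along the tool's x, y, z scaled (see below), then the turn, a rotation vector about the tool's x, y, z scaled (see below). In form: [[[tx, ty, tz], [rx, ry, rz]], ...]. A call has 1 to 8 rows; each row shifts and turns the commanded pose from where the row before left it, along the tool's axes as they then stand; what a row does not reach is not made up. The controller multiplies each number of a shift by 0.02 m and each number of a turn by pi/4 rad. A row lasts 1/8 s, in which the tool goes at most 62.5 mm and 10.7 degrees, less where a joint would pass 70% of its speed; a pose out of reach is approached as far as the arm can. A call with a number of a shift or a turn outside -1 to 1 is refused whole. A call with a gripper value outside its range is refused whole. "grip" is the opening, from -1 (shut) to 1 (fully open), set as the call begins (left out, the last holds). The fingers move at their own pace and stop on an object; "force" is the grip in N (left out, the last holds). Time passes only in rows, so rows that do not move let the fingers close. It gives the time, the measured TCP pose, the force, the opening and the grip force at its end, in the units of the state.
- get_state(): the state, without advancing time (a new reading comes with each control period).
- camera(name): name is "scene" or "top" or "wrist"; returns the picture (480x640x3 uint8, red, green, blue); there is no depth.
- camera_info(name): a dict with "mtx" (3x3 intrinsics, pixels), "cam_to_world" (4x4, takes a point from camera to world coordinates); the wrist camera has in their place "mount" (4x4, takes a point from camera to tool coordinates, whose origin is the TCP and whose axes are the flange's). Camera axes: x right, y down, z forward; pixel columns grow to the right and rows downward; lengths in m; the calibration is good to about 2 mm. A picture is of the moment at which its call begins: read the wrist's pose just before it. camera_info takes no time and is no camera call.
- finish_job(): hands the job in; it is judged then, once.
The state is a dict: "time": time; "joint_positions": joint angles; "qd": joint speeds; "tau": joint torques, N m; "eef_pos": TCP position; "tcp_rot": TCP orientation; "contact_force": force on the tool from outside, world axes, zero at the start; "moment": the same for the moment, N m; "gripper_width": finger opening in m; "grip_force": force on a finger pad.
Only numpy, scipy, OpenCV 4.12 (cv2) and the standard library are available. Lean on these libraries where they do the work, as an engineer would, in place of code of your own. Each camera call takes 0.05 s, during which the arm holds its last target. There are 200 camera calls.

## Working session

There is one attempt and no reset: what is moved stays moved. The work goes in short steps, Python scripts to look and compute and a tool call to move; the robot and the scene stay as the last step left them, time stands still between calls to the robot, and variables do not carry over. Pictures are saved under pics/ and viewed, at most 14 in all, crops included, and the job is handed in when it is done.

Besides the shell and the picture viewer there is one more tool, called after "Request:" by a JSON object that holds its "op" and its "data", one argument or row to a line. jog_arm: Moves the arm, as the interface text tells. Shifts and turns lie within -1 to 1; 1 stands for 0.02 m of shift or pi/4 rad of turn. Its arguments: {"type":"object","properties":{"deltas":{"type":"array"},"grip":{"type":"number"},"force":{"type":"number"}},"required":["deltas"]}

```bash
ls; mkdir -p pics; python3 - <<'E'
from cell import *
import cv2
s=get_state();print({k:s[k] for k in('time','eef_pos','tcp_rot','gripper_width','joint_positions')})
for n in('scene','top','wrist'):
    cv2.imwrite(f'pics/{n}0.png',camera(n)[:,:,::-1]); print(n,camera_info(n))
E
```

```text
pics
{'time': 0.0, 'eef_pos': array([ 0.25852564, -0.54082304,  0.23021624]), 'tcp_rot': array([-9.49588635e-04,  9.75263420e-01,  2.21043764e-01, -1.20276769e-04]), 'gripper_width': 0.08547929175157734, 'joint_positions': array([-1.21041579e+00,  1.31200275e-01,  1.48928811e+00,  2.20488719e-05,
        1.52301849e+00, -8.53899053e-02])}
scene {'mtx': array([[433.85508252,   0.        , 324.17234777],
       [  0.        , 433.85508252, 241.71730138],
       [  0.        ,   0.        ,   1.        ]]), 'cam_to_world': array([[ 0.7841032 ,  0.36496556, -0.5019784 ,  0.99519201],
       [ 0.62062476, -0.45762642,  0.63671262, -0.53039354],
       [ 0.0026596 , -0.81078863, -0.585333  ,  0.55807237],
       [ 0.        ,  0.        ,  0.        ,  1.        ]])}
top {'mtx': array([[519.60876222,   0.        , 322.33713778],
       [  0.        , 519.60876222, 248.01914148],
       [  0.        ,   0.        ,   1.        ]]), 'cam_to_world': array([[ 0.00463777, -0.99627555,  0.08610176,  0.5026053 ],
       [-0.99977075, -0.00281972,  0.02122471, -0.00386643],
       [-0.02090288, -0.08618046, -0.99606024,  0.91866989],
       [ 0.        ,  0.        ,  0.        ,  1.        ]])}
wrist {'mtx': array([[368.22065152,   0.        , 319.06149929],
       [  0.        , 368.22065152, 240.66708551],
       [  0.        ,   0.        ,   1.        ]]), 'mount': array([[ 3.33986674e-05, -9.64096627e-01, -2.65551677e-01,
         6.65731395e-02],
       [ 9.99999889e-01, -9.26233174e-05,  4.62043746e-04,
         4.11703038e-04],
       [-4.70051094e-04, -2.65551663e-01,  9.64096517e-01,
        -1.42192361e-01],
       [ 0.00000000e+00,  0.00000000e+00,  0.00000000e+00,
         1.00000000e+00]])}
```

View pics/top0.png

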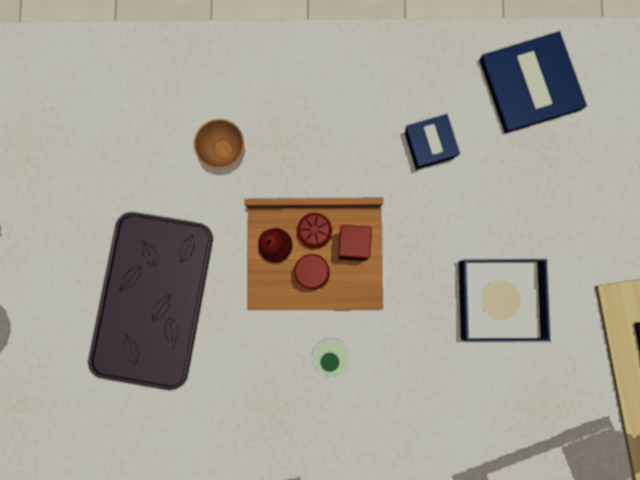

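View pics/scene0.png

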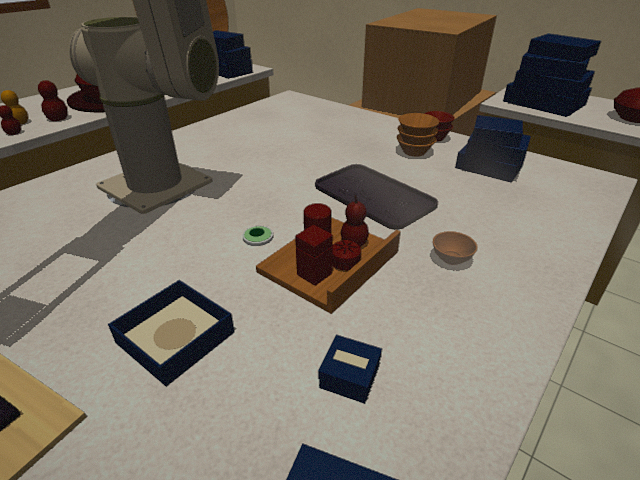

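Top view: gourd (275,245), carved box (315,230), square (355,242), caddy (311,271) on the stand. Tray is at about (151,300), gift box spot about (500,300), paint dish (330,358), bowl (219,143) and small box (433,141).

```bash
cat > h.py <<'E'
import numpy as np, cv2
from cell import *
from scipy.spatial.transform import Rotation as R
def q2m(q): return R.from_quat([q[1],q[2],q[3],q[0]]).as_matrix()
def c2w(n,s=None):
    i=camera_info(n)
    if n!='wrist': return i['cam_to_world']
    T=np.eye(4);T[:3,:3]=q2m(s['tcp_rot']);T[:3,3]=s['eef_pos'];return T@i['mount']
def ray(n,uv,z,T=None):
    T=c2w(n) if T is None else T
    uv=np.atleast_2d(uv).astype(float)
    d=np.c_[uv,np.ones(len(uv))]@np.linalg.inv(camera_info(n)['mtx']).T@T[:3,:3].T
    return T[:3,3]+d*((z-T[2,3])/d[:,2])[:,None]
def proj(n,p,T=None):
    T=c2w(n) if T is None else T
    c=(np.atleast_2d(p)-T[:3,3])@T[:3,:3]; m=camera_info(n)['mtx']
    return (c@m.T)[:,:2]/c[:,2:]
E
python3 - <<'E'
from h import *
im=cv2.imread('pics/top0.png'); hsv=cv2.cvtColor(im,cv2.COLOR_BGR2HSV)
def big(m,x0,y0,x1,y1):
    k=np.zeros(m.shape,np.uint8);k[y0:y1,x0:x1]=m[y0:y1,x0:x1]*255
    c=cv2.findContours(k,cv2.RETR_EXTERNAL,cv2.CHAIN_APPROX_NONE)[0]
    return max(c,key=cv2.contourArea)[:,0,:]
def rect(name,c,z):
    w=ray('top',c,z)[:,:2]; r=cv2.minAreaRect((w*1000).astype(np.float32)); print(name,np.round(r[0]),np.round(r[1]),round(r[2],1))
H,S,V=[hsv[:,:,i].astype(int) for i in range(3)]
rect('tray',big((V<90),70,190,230,410),.012)
blue=(H>100)&(H<130)&(S>100)&(V<110)
rect('gift',big(blue,450,245,560,355),.045)
rect('small',big(blue,395,105,470,180),.042)
rect('spot',big((H<35)&(S>60)&(V>150),470,270,530,330),.010)
st=(H>5)&(H<20)&(S>110)&(V>80)
rect('stand',big(st|((H<8)&(S>150)),235,190,395,320),.018)
for p in((275,245),(315,235),(355,242),(311,271),(300,290)): print(p,hsv[p[1],p[0]])
print('dish',ray('top',[330,358],.009),'bowl',ray('top',[219,143],.04))
for n,p,z in(('gourd',(275,243),.095),('carved',(315,230),.058),('square',(355,240),.112),('caddy',(311,271),.114)): print(n,ray('top',p,z)[0].round(3))
cv2.imwrite('pics/topc.png',cv2.resize(im[190:320,235:395],None,fx=5,fy=4.6,interpolation=cv2.INTER_CUBIC))
E
```

```text
tray [490. 315.] [175. 292.] 80.8
gift [ 494. -338.] [131.  41.] 1.1
small [ 763. -171.] [74. 76.] 16.5
spot [ 492. -322.] [2. 3.] 88.4
stand [563.  29.] [177. 232.] 0.7
(275, 245) [  2 222  86]
(315, 235) [  2 163  80]
(355, 242) [  3 156 134]
(311, 271) [  3 156 132]
(300, 290) [ 14 172 101]
dish [[0.39080067 0.00140891 0.009     ]] bowl [[0.76097032 0.19506488 0.04      ]]
gourd [0.582 0.089 0.095]
carved [0.607 0.027 0.058]
square [ 0.585 -0.038  0.112]
caddy [0.536 0.031 0.114]
```

View pics/topc.png

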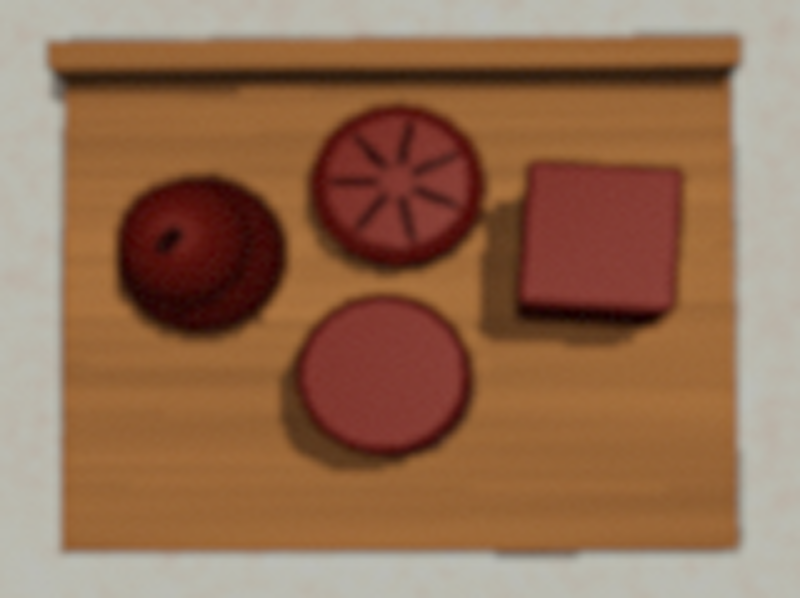

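The crop shows the caddy top centre at full-image (312,271), square top at (355,241) and carved box at (315,230). The gourd's lower bulb is at about (275.5,245.5). I'll move above the stand and measure with the wrist camera.

Request:
{"op": "jog_arm", "data": {
  "deltas": [
    [[0.9, -1, 0], [0, 0, 0.19]],
    [[0.8, -1, 0], [0, 0, 0.19]],
    [[0.7, -1, 0], [0, 0, 0.19]],
    [[0.5, -1, 0], [0, 0, 0]],
    [[0.5, -1, 0], [0, 0, 0]],
    [[0.5, -1, 0], [0, 0, 0]],
    [[0.5, -1, 0], [0, 0, 0]],
    [[0.5, -1, 0], [0, 0, 0]]
  ],
  "grip": 1
}}

```text
time: 1.15
eef_pos: [0.3375, -0.3687, 0.2313]
tcp_rot: [0.0, 1.0, -0.0, 0.0]
contact_force: [-0.1, 0.9, -0.5]
gripper_width: 0.0856
grip_force: 0.0
```

Request:
{"op": "jog_arm", "data": {
  "deltas": [
    [[0.5, -1, 0], [0, 0, 0]],
    [[0.5, -1, 0], [0, 0, 0]],
    [[0.5, -1, 0], [0, 0, 0]],
    [[0.5, -1, 0], [0, 0, 0]],
    [[0.5, -1, 0], [0, 0, 0]],
    [[0.5, -1, 0], [0, 0, 0]],
    [[0.5, -1, 0], [0, 0, 0]],
    [[0.5, -1, 0], [0, 0, 0]]
  ]
}}

```text
time: 2.15
eef_pos: [0.4176, -0.2088, 0.2314]
tcp_rot: [0.0, 1.0, -0.0, 0.0]
contact_force: [0.5, -0.3, -0.6]
gripper_width: 0.0856
grip_force: 0.0
```

Request:
{"op": "jog_arm", "data": {
  "deltas": [
    [[0.5, -1, 0], [0, 0, 0]],
    [[0.5, -1, 0], [0, 0, 0]],
    [[0.5, -1, 0], [0, 0, 0]],
    [[0.5, -1, 0], [0, 0, 0]],
    [[0.5, -1, 0], [0, 0, 0]],
    [[0.5, -1, 0], [0, 0, 0]],
    [[0.5, -1, 0], [0, 0, 0]],
    [[0.5, -1, 0], [0, 0, 0]]
  ]
}}

```text
time: 3.15
eef_pos: [0.4976, -0.0489, 0.2313]
tcp_rot: [0.0, 1.0, -0.0, 0.0]
contact_force: [0.4, -0.5, 0.2]
gripper_width: 0.0855
grip_force: 0.0
```

Request:
{"op": "jog_arm", "data": {
  "deltas": [
    [[0.5, -1, 0], [0, 0, 0]],
    [[0.5, -1, 0], [0, 0, 0]],
    [[0.5, -1, 0], [0, 0, 0]],
    [[0.5, -1, 0], [0, 0, 0]],
    [[0, 0, 0], [0, 0, 0]],
    [[0, 0, 0], [0, 0, 0]]
  ]
}}

```text
time: 3.9
eef_pos: [0.5373, 0.0296, 0.2312]
tcp_rot: [0.0, 1.0, -0.0, -0.0]
contact_force: [-0.1, -0.7, -0.4]
gripper_width: 0.0854
grip_force: 0.0
```

```bash
python3 - <<'E'
from h import *
s=get_state(); im=camera('wrist'); cv2.imwrite('pics/w1.png',im[:,:,::-1]); np.save('w1T.npy',c2w('wrist',s)); print(s['eef_pos'],s['tcp_rot'])
E
```

```text
[0.53725344 0.02958621 0.23117896] [ 1.81311522e-04  9.99999865e-01 -4.39086598e-04 -2.12184838e-04]
```

View pics/w1.png

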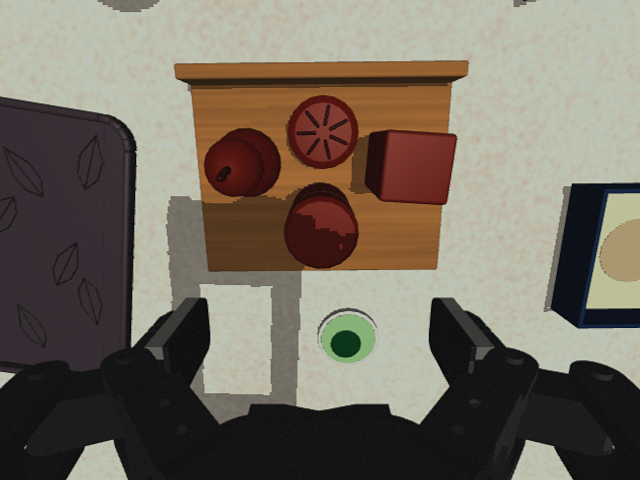

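Wrist view: caddy top disc at (321,231), carved top (323,132). Square top corners are near (385,130), (456,135), (447,204) and (383,197). Gourd upper bulb is at (234,167), lower bulb near (245,162).

```bash
python3 - <<'E'
from h import *
T=np.load('w1T.npy'); im=cv2.imread('pics/w1.png'); hsv=cv2.cvtColor(im,cv2.COLOR_BGR2HSV)
H,S,V=[hsv[:,:,i].astype(int) for i in range(3)]
red=(((H<6)|(H>172))&(S>110)).astype(np.uint8)*255
red=cv2.morphologyEx(red,cv2.MORPH_OPEN,np.ones((3,3)))
for c in cv2.findContours(red,cv2.RETR_EXTERNAL,cv2.CHAIN_APPROX_NONE)[0]:
    if cv2.contourArea(c)>400:
        e=cv2.fitEllipse(c); print('blob',cv2.boundingRect(c),np.round(e[0],1),np.round(e[1],1),round(e[2]))
f=lambda n,p,z,k='wrist':print(n,k,ray(k,p,z,T if k=='wrist' else None).mean(0).round(4))
f('caddy',(321,231),.114); f('carved',(323,132),.058)
f('square',[(385,130),(456,135),(447,204),(383,197)],.112); f('gourd up',(234,167),.095); f('gourd low',(244,162),.044)
f('caddy',(312,271.3),.114,'top');f('carved',(314.6,230),.058,'top');f('square',(355.3,241.1),.112,'top');f('gourd low',(275.5,245.5),.044,'top')
f('stand back edge',[(176,66),(467,62)],.054)
f('spot',(500,300),.01,'top'); f('gift outer',[(459,260),(547,260),(549,341),(459,341)],.045,'top')
c=np.array([.57,.03,.018]);
E
```

```text
blob (285, 183, 73, 85) [320.6 227. ] [71.  83.4] 177
blob (365, 131, 91, 74) [410.8 165.7] [79.2 97.1] 92
blob (205, 129, 75, 68) [242.5 163.5] [66.7 74.9] 79
blob (288, 96, 70, 73) [322.6 131.7] [68.6 71.7] 1
caddy wrist [0.5399 0.0274 0.114 ]
carved wrist [0.6098 0.0255 0.058 ]
square wrist [ 0.5851 -0.0401  0.112 ]
gourd up wrist [0.5842 0.0919 0.095 ]
gourd low wrist [0.5849 0.0945 0.044 ]
caddy top [0.5359 0.0291 0.114 ]
carved top [0.6071 0.0275 0.058 ]
square top [ 0.5833 -0.038   0.112 ]
gourd low top [0.5823 0.0941 0.044 ]
stand back edge wrist [0.6617 0.0268 0.054 ]
spot top [ 0.4918 -0.292   0.01  ]
gift outer top [ 0.4919 -0.2866  0.045 ]
```

Request:
{"op": "jog_arm", "data": {
  "deltas": [
    [[0.57, -0.78, 0.5], [0, 0, 0]],
    [[0.57, -0.78, 0.5], [0, 0, 0]],
    [[0.57, -0.78, 0.5], [0, 0, 0]],
    [[0.57, -0.78, 0.5], [0, 0, 0]],
    [[0, 0, 1], [0, 0, 0]],
    [[0, 0, 1], [0, 0, 0]],
    [[0, 0, 1], [0, 0, 0]],
    [[0, 0, 0.5], [0, 0, 0]]
  ]
}}

```text
time: 4.95
eef_pos: [0.5821, 0.0913, 0.1191]
tcp_rot: [0.0, 1.0, -0.001, -0.001]
contact_force: [-0.5, -0.1, 0.6]
gripper_width: 0.086
grip_force: 0.0
```

```bash
python3 - <<'E'
from h import *
s=get_state(); im=camera('wrist'); cv2.imwrite('pics/w2.png',im[:,:,::-1]); cv2.imwrite('pics/s2.png',camera('scene')[150:350,200:460,::-1].repeat(3,0).repeat(3,1)); print(s['eef_pos'])
E
```

```text
[0.58209632 0.09132513 0.11905761]
```

View pics/s2.png

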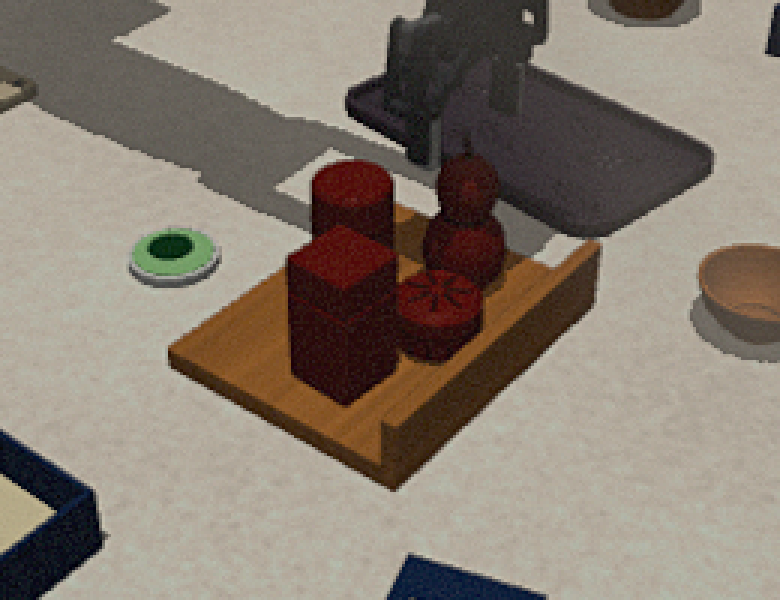

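The open gripper straddles the gourd's top in the enlarged crop at about (465,150), with clearance all round. Continuing down to grip it.

Request:
{"op": "jog_arm", "data": {
  "deltas": [
    [[0.02, 0, 0.9], [0, 0, 0]],
    [[0, 0, 0.9], [0, 0, 0]],
    [[0, 0, 0.6], [0, 0, 0]],
    [[0, 0, 0], [0, 0, 0]]
  ]
}}

```text
time: 5.55
eef_pos: [0.5825, 0.0919, 0.0714]
tcp_rot: [0.0, 1.0, -0.001, -0.002]
contact_force: [-1.0, 0.3, 0.2]
gripper_width: 0.0853
grip_force: 0.0
```

Request:
{"op": "jog_arm", "data": {
  "deltas": [
    [[0, 0, 0], [0, 0, 0]],
    [[0, 0, 0], [0, 0, 0]],
    [[0, 0, 0], [0, 0, 0]],
    [[0, 0, 0], [0, 0, 0]],
    [[0, 0, 0], [0, 0, 0]],
    [[0, 0, 0], [0, 0, 0]],
    [[0, 0, 0], [0, 0, 0]],
    [[0, 0, 0], [0, 0, 0]]
  ],
  "grip": -1,
  "force": 40
}}

```text
time: 6.55
eef_pos: [0.5846, 0.092, 0.0744]
tcp_rot: [-0.0, 1.0, -0.001, 0.001]
contact_force: [0.1, 0.2, 5.7]
gripper_width: 0.0415
grip_force: 40.6
```

Request:
{"op": "jog_arm", "data": {
  "deltas": [
    [[0, 0, -0.4], [0, 0, 0]],
    [[0, 0, -0.8], [0, 0, 0]],
    [[0, 0, -0.9], [0, 0, 0]],
    [[0, -0.5, -0.7], [0, 0, 0]],
    [[0, -0.8, 0], [0, 0, 0]],
    [[0, -0.9, 0], [0, 0, 0]],
    [[0, -0.9, 0], [0, 0, 0]],
    [[0, -0.9, 0], [0, 0, 0]]
  ]
}}

```text
time: 7.55
eef_pos: [0.5833, 0.1735, 0.1285]
tcp_rot: [0.0, 1.0, -0.001, -0.001]
contact_force: [-0.0, 0.4, -2.1]
gripper_width: 0.0416
grip_force: 40.7
```

Request:
{"op": "jog_arm", "data": {
  "deltas": [
    [[-0.1, -0.9, 0], [0, 0, 0]],
    [[-0.1, -0.9, 0], [0, 0, 0]],
    [[-0.1, -0.9, 0], [0, 0, 0]],
    [[-0.1, -0.9, 0], [0, 0, 0]],
    [[0, -0.9, 0], [0, 0, 0]],
    [[0, -0.9, 0], [0, 0, 0]],
    [[0, -0.6, 0], [0, 0, 0]],
    [[0, -0.3, 0], [0, 0, 0]]
  ]
}}

```text
time: 8.55
eef_pos: [0.5761, 0.2988, 0.1292]
tcp_rot: [0.0, 1.0, -0.001, -0.0]
contact_force: [0.3, -0.2, -0.9]
gripper_width: 0.0416
grip_force: 40.7
```

```bash
python3 - <<'E'
from h import *
s=get_state(); print(s['eef_pos'],s['gripper_width'])
a=camera('wrist')[:,:,::-1]; b=camera('scene')[:,:,::-1][120:320,220:487]
cv2.imwrite('pics/c3.png',np.hstack([cv2.resize(a,(400,300)),cv2.resize(b,(400,300))]))
E
```

```text
[0.57613773 0.298751   0.12922534] 0.041597961274605695
```

View pics/c3.png

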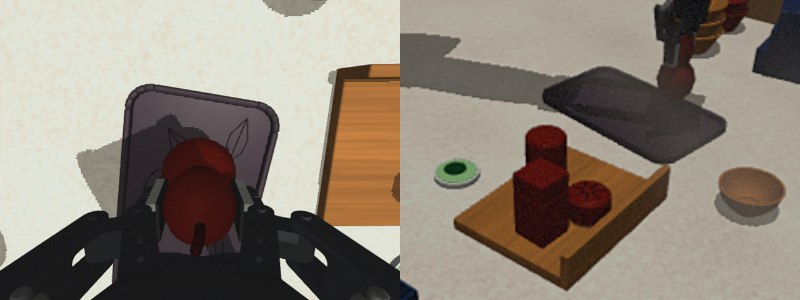

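```bash
python3 - <<'E'
from h import *
s=get_state(); T=c2w('wrist',s); x,y,z=s['eef_pos']; o=z-.0744+.018
for h in(.026,.077,.112): print(h,proj('wrist',[x,y,o+h],T)*400/640)
E
```

```text
0.026 [[198.51706091 173.68284982]]
0.077 [[198.22436235 205.24758227]]
0.112 [[197.85894759 244.65406038]]
```

Request:
{"op": "jog_arm", "data": {
  "deltas": [
    [[0, 0, 0.6], [0, 0, 0]],
    [[0, 0, 0.9], [0, 0, 0]],
    [[0, 0, 0.8], [0, 0, 0]],
    [[0, 0, 0.5], [0, 0, 0]],
    [[0, 0, 0.3], [0, 0, 0]],
    [[0, 0, 0], [0, 0, 0]]
  ]
}}

```text
time: 9.4
eef_pos: [0.576, 0.2978, 0.0668]
tcp_rot: [0.0, 1.0, -0.001, -0.0]
contact_force: [-0.1, 0.5, -0.4]
gripper_width: 0.0413
grip_force: 40.7
```

Request:
{"op": "jog_arm", "data": {
  "deltas": [
    [[0, 0, 0.12], [0, 0, 0]],
    [[0, 0, 0.1], [0, 0, 0]],
    [[0, 0, 0], [0, 0, 0]]
  ]
}}

```text
time: 9.78
eef_pos: [0.5762, 0.298, 0.063]
tcp_rot: [-0.0, 1.0, -0.001, 0.0]
contact_force: [-0.0, 0.4, -0.8]
gripper_width: 0.0412
grip_force: 40.7
```

Request:
{"op": "jog_arm", "data": {
  "deltas": [
    [[0, 0, 0.06], [0, 0, 0]],
    [[0, 0, 0.02], [0, 0, 0]],
    [[0, 0, 0], [0, 0, 0]]
  ]
}}

```text
time: 10.15
eef_pos: [0.5768, 0.2982, 0.0624]
tcp_rot: [-0.0, 1.0, -0.001, 0.001]
contact_force: [-1.0, -0.3, 6.0]
gripper_width: 0.0411
grip_force: 41.1
```

Request:
{"op": "jog_arm", "data": {
  "deltas": [
    [[0, 0, 0], [0, 0, 0]],
    [[0, 0, 0], [0, 0, 0]],
    [[0, 0, 0], [0, 0, 0]],
    [[0, 0, 0], [0, 0, 0]],
    [[0, 0, 0], [0, 0, 0]]
  ],
  "grip": 1
}}

```text
time: 10.78
eef_pos: [0.5761, 0.298, 0.0612]
tcp_rot: [-0.0, 1.0, -0.001, -0.0]
contact_force: [-0.0, -0.0, 0.1]
gripper_width: 0.0853
grip_force: 0.0
```

Request:
{"op": "jog_arm", "data": {
  "deltas": [
    [[0, 0, -0.6], [0, 0, 0]],
    [[0, 0, -0.9], [0, 0, 0]],
    [[0, 0, -1], [0, 0, 0]],
    [[0, 0.5, -0.7], [0, 0, 0]],
    [[-0.2, 0.9, 0], [0, 0, 0]],
    [[-0.2, 1, 0], [0, 0, 0]],
    [[-0.2, 1, 0], [0, 0, 0]],
    [[-0.2, 1, 0], [0, 0, 0]]
  ]
}}

```text
time: 11.78
eef_pos: [0.5592, 0.2081, 0.1245]
tcp_rot: [0.0, 1.0, -0.001, -0.001]
contact_force: [0.9, -0.8, -0.2]
gripper_width: 0.0854
grip_force: 0.0
```

Request:
{"op": "jog_arm", "data": {
  "deltas": [
    [[-0.2, 1, 0], [0, 0, 0]],
    [[-0.2, 1, 0], [0, 0, 0]],
    [[-0.2, 1, 0], [0, 0, 0]],
    [[-0.2, 1, 0], [0, 0, 0]],
    [[-0.2, 1, 0], [0, 0, 0]],
    [[-0.1, 1, 0], [0, 0, 0]],
    [[0, 1, 0], [0, 0, 0]],
    [[0, 1, 0], [0, 0, 0]]
  ]
}}

```text
time: 12.78
eef_pos: [0.5378, 0.0486, 0.1253]
tcp_rot: [0.0, 1.0, -0.001, 0.0]
contact_force: [0.7, 0.0, 0.1]
gripper_width: 0.0857
grip_force: 0.0
```

Request:
{"op": "jog_arm", "data": {
  "deltas": [
    [[0, 0.8, 0], [0, 0, 0]],
    [[0, 0.3, 0], [0, 0, 0]],
    [[0, 0, 0], [0, 0, 0]]
  ]
}}

```text
time: 13.15
eef_pos: [0.5377, 0.0277, 0.1253]
tcp_rot: [-0.0, 1.0, -0.001, -0.0]
contact_force: [0.2, 0.1, -0.6]
gripper_width: 0.0856
grip_force: 0.0
```

```bash
python3 - <<'E'
from h import *
s=get_state(); print(s['eef_pos'],s['gripper_width'])
a=camera('wrist')[:,:,::-1]; b=camera('scene')[:,:,::-1][120:320,220:487]
cv2.imwrite('pics/c4.png',np.hstack([cv2.resize(a,(400,300)),cv2.resize(b,(400,300))]))
T=c2w('wrist',s)
print(proj('wrist',[.538,.028,.114],T)*400/640)
E
```

```text
[0.5377107  0.02773862 0.1252623 ] 0.08561546473382353
[[198.06625348 182.96116516]]
```

View pics/c4.png

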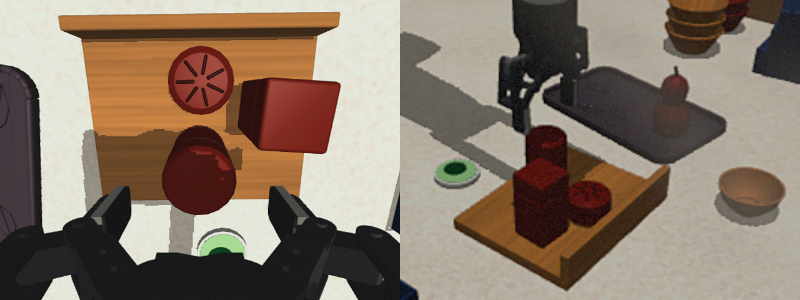

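Gourd stands upright on the tray. The caddy top disc is at about (199,177) in the left panel against a predicted (198,183), so I'll shift +3 mm in x and descend.

Request:
{"op": "jog_arm", "data": {
  "deltas": [
    [[0.15, 0, 0.4], [0, 0, 0]],
    [[0, 0, 0.9], [0, 0, 0]],
    [[0, 0, 0.9], [0, 0, 0]],
    [[0, 0, 0.55], [0, 0, 0]],
    [[0, 0, 0], [0, 0, 0]]
  ]
}}

```text
time: 13.88
eef_pos: [0.5394, 0.0281, 0.0685]
tcp_rot: [-0.0, 1.0, -0.001, -0.002]
contact_force: [-0.4, 0.4, 1.6]
gripper_width: 0.0853
grip_force: 0.0
```

Request:
{"op": "jog_arm", "data": {
  "deltas": [
    [[0, 0, 0], [0, 0, 0]],
    [[0, 0, 0], [0, 0, 0]],
    [[0, 0, 0], [0, 0, 0]],
    [[0, 0, 0], [0, 0, 0]],
    [[0, 0, 0], [0, 0, 0]],
    [[0, 0, 0], [0, 0, 0]]
  ],
  "grip": -1,
  "force": 40
}}

```text
time: 14.62
eef_pos: [0.5416, 0.028, 0.0714]
tcp_rot: [0.0, 1.0, -0.001, 0.001]
contact_force: [-0.3, 0.6, 6.7]
gripper_width: 0.0552
grip_force: 43.0
```

Request:
{"op": "jog_arm", "data": {
  "deltas": [
    [[0, 0, -0.4], [0, 0, 0]],
    [[0, 0, -0.8], [0, 0, 0]],
    [[0, 0, -0.8], [0, 0, 0]],
    [[-0.2, -0.4, -0.5], [0, 0, 0]],
    [[-0.4, -0.8, 0], [0, 0, 0]],
    [[-0.45, -1, 0], [0, 0, 0]],
    [[-0.45, -1, 0], [0, 0, 0]],
    [[-0.45, -1, 0], [0, 0, 0]]
  ]
}}

```text
time: 15.62
eef_pos: [0.5003, 0.1137, 0.1195]
tcp_rot: [-0.0, 1.0, -0.001, -0.001]
contact_force: [0.3, 0.1, -1.3]
gripper_width: 0.055
grip_force: 42.6
```

Request:
{"op": "jog_arm", "data": {
  "deltas": [
    [[-0.45, -1, 0], [0, 0, 0]],
    [[-0.45, -1, 0], [0, 0, 0]],
    [[-0.45, -1, 0], [0, 0, 0]],
    [[-0.45, -1, 0], [0, 0, 0]],
    [[-0.45, -1, 0], [0, 0, 0]],
    [[-0.45, -1, 0], [0, 0, 0]],
    [[-0.45, -1, 0], [0, 0, 0]],
    [[-0.45, -1, 0], [0, 0, 0]]
  ]
}}

```text
time: 16.62
eef_pos: [0.4283, 0.2734, 0.1195]
tcp_rot: [0.0, 1.0, -0.001, -0.001]
contact_force: [0.4, 1.0, -1.5]
gripper_width: 0.055
grip_force: 42.6
```

Request:
{"op": "jog_arm", "data": {
  "deltas": [
    [[-0.45, -1, 0], [0, 0, 0]],
    [[-0.45, -1, 0], [0, 0, 0]],
    [[-0.4, -0.6, 0], [0, 0, 0]],
    [[0, -0.2, 0.2], [0, 0, 0]],
    [[0, 0, 0.6], [0, 0, 0]],
    [[0, 0, 0.9], [0, 0, 0]],
    [[0, 0, 0.6], [0, 0, 0]],
    [[0, 0, 0.3], [0, 0, 0]]
  ]
}}

```text
time: 17.62
eef_pos: [0.4036, 0.3274, 0.0666]
tcp_rot: [0.001, 1.0, -0.001, -0.001]
contact_force: [1.2, -0.3, -1.4]
gripper_width: 0.0551
grip_force: 42.6
```

Request:
{"op": "jog_arm", "data": {
  "deltas": [
    [[0, 0, 0.1], [0, 0, 0]],
    [[0, 0, 0], [0, 0, 0]]
  ]
}}

```text
time: 17.88
eef_pos: [0.4045, 0.3284, 0.0666]
tcp_rot: [-0.0, 1.0, -0.001, 0.0]
contact_force: [0.8, -0.1, -1.2]
gripper_width: 0.0554
grip_force: 42.6
```

Request:
{"op": "jog_arm", "data": {
  "deltas": [
    [[0, 0, 0.15], [0, 0, 0]],
    [[0, 0, 0.12], [0, 0, 0]],
    [[0, 0, 0.06], [0, 0, 0]],
    [[0, 0, 0], [0, 0, 0]]
  ]
}}

```text
time: 18.38
eef_pos: [0.4042, 0.3283, 0.0596]
tcp_rot: [0.0, 1.0, -0.001, -0.0]
contact_force: [0.6, -0.1, -1.8]
gripper_width: 0.055
grip_force: 42.6
```

Request:
{"op": "jog_arm", "data": {
  "deltas": [
    [[0, 0, 0.06], [0, 0, 0]],
    [[0, 0, 0.04], [0, 0, 0]],
    [[0, 0, 0], [0, 0, 0]]
  ]
}}

```text
time: 18.75
eef_pos: [0.4046, 0.3285, 0.0594]
tcp_rot: [-0.0, 1.0, -0.001, 0.0]
contact_force: [-5.2, -3.5, 13.2]
gripper_width: 0.0552
grip_force: 43.7
```

Request:
{"op": "jog_arm", "data": {
  "deltas": [
    [[0, 0, 0], [0, 0, 0]],
    [[0, 0, 0], [0, 0, 0]],
    [[0, 0, 0], [0, 0, 0]],
    [[0, 0, 0], [0, 0, 0]],
    [[0, 0, -0.6], [0, 0, 0]],
    [[0, 0, -0.9], [0, 0, 0]],
    [[0, 0, -1], [0, 0, 0]],
    [[0.2, 0.4, -0.8], [0, 0, 0]]
  ],
  "grip": 1
}}

```text
time: 19.75
eef_pos: [0.4089, 0.3208, 0.1261]
tcp_rot: [-0.001, 1.0, -0.0, 0.001]
contact_force: [-0.0, 0.1, -0.8]
gripper_width: 0.0854
grip_force: 0.0
```

Request:
{"op": "jog_arm", "data": {
  "deltas": [
    [[0.5, 1, 0], [0, 0, 0]],
    [[0.5, 1, 0], [0, 0, 0]],
    [[0.5, 1, 0], [0, 0, 0]],
    [[0.5, 1, 0], [0, 0, 0]],
    [[0.5, 1, 0], [0, 0, 0]],
    [[0.5, 1, 0], [0, 0, 0]],
    [[0.5, 1, 0], [0, 0, 0]],
    [[0.5, 1, 0], [0, 0, 0]]
  ]
}}

```text
time: 20.75
eef_pos: [0.4886, 0.1589, 0.1248]
tcp_rot: [-0.0, 1.0, -0.001, 0.0]
contact_force: [0.3, -0.2, 0.8]
gripper_width: 0.0852
grip_force: 0.0
```

Request:
{"op": "jog_arm", "data": {
  "deltas": [
    [[0.5, 1, 0], [0, 0, 0]],
    [[0.5, 1, 0], [0, 0, 0]],
    [[0.5, 1, 0], [0, 0, 0]],
    [[0.5, 1, 0], [0, 0, 0]],
    [[0.5, 1, 0], [0, 0, 0]],
    [[0.5, 1, 0], [0, 0, 0]],
    [[0.5, 1, 0], [0, 0, 0]],
    [[0.5, 1, 0], [0, 0, 0]]
  ]
}}

```text
time: 21.75
eef_pos: [0.5683, -0.0014, 0.1239]
tcp_rot: [0.0, 1.0, -0.001, 0.0]
contact_force: [0.3, 0.2, 0.8]
gripper_width: 0.0853
grip_force: 0.0
```

Request:
{"op": "jog_arm", "data": {
  "deltas": [
    [[0.5, 1, 0], [0, 0, 0]],
    [[0.3, 0.7, 0], [0, 0, 0]],
    [[0, 0.25, 0], [0, 0, 0]],
    [[0, 0, 0], [0, 0, 0]]
  ]
}}

```text
time: 22.25
eef_pos: [0.5833, -0.0391, 0.1235]
tcp_rot: [-0.0, 1.0, -0.001, -0.0]
contact_force: [-0.3, 0.5, 0.4]
gripper_width: 0.0854
grip_force: 0.0
```

```bash
python3 - <<'E'
from h import *
s=get_state(); print(s['eef_pos'],s['gripper_width'])
a=camera('wrist')[:,:,::-1]; b=camera('scene')[:,:,::-1][120:320,220:487]
cv2.imwrite('pics/c5.png',np.hstack([cv2.resize(a,(400,300)),cv2.resize(b,(400,300))]))
T=c2w('wrist',s)
print(proj('wrist',[.584,-.039,.112],T)*400/640)
E
```

```text
[ 0.58328088 -0.03909712  0.12348392] 0.08538973734478172
[[198.29569457 182.2769497 ]]
```

View pics/c5.png

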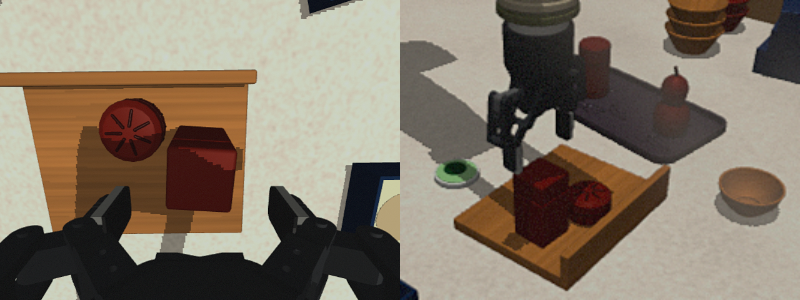

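Caddy and gourd stand on the tray. The jar top in the left panel is centred at about (201,179) against a predicted (198,182), and turned about 3°. Correcting slightly and descending.

Request:
{"op": "jog_arm", "data": {
  "deltas": [
    [[0.1, 0.08, 0.4], [0, 0, 0.06]],
    [[0, 0, 0.9], [0, 0, 0]],
    [[0, 0, 0.9], [0, 0, 0]],
    [[0, 0, 0.55], [0, 0, 0]],
    [[0, 0, 0], [0, 0, 0]]
  ]
}}

```text
time: 22.98
eef_pos: [0.5843, -0.0404, 0.0669]
tcp_rot: [-0.0, 1.0, -0.024, -0.002]
contact_force: [-0.2, 0.1, 0.4]
gripper_width: 0.0856
grip_force: 0.0
```

Request:
{"op": "jog_arm", "data": {
  "deltas": [
    [[0, 0, 0], [0, 0, 0]],
    [[0, 0, 0], [0, 0, 0]],
    [[0, 0, 0], [0, 0, 0]],
    [[0, 0, 0], [0, 0, 0]],
    [[0, 0, 0], [0, 0, 0]],
    [[0, 0, 0], [0, 0, 0]]
  ],
  "grip": -1,
  "force": 40
}}

```text
time: 23.72
eef_pos: [0.5864, -0.0407, 0.0697]
tcp_rot: [0.0, 1.0, -0.024, 0.001]
contact_force: [-0.2, 0.6, 5.6]
gripper_width: 0.0496
grip_force: 42.6
```

Request:
{"op": "jog_arm", "data": {
  "deltas": [
    [[0, 0, -0.4], [0, 0, 0]],
    [[0, 0, -0.8], [0, 0, 0]],
    [[0, 0, -0.9], [0, 0, -0.06]],
    [[0, 0, -0.9], [0, 0, 0]],
    [[-0.2, -0.6, 0], [0, 0, 0]],
    [[-0.4, -1, 0], [0, 0, 0]],
    [[-0.4, -1, 0], [0, 0, 0]],
    [[-0.4, -1, 0], [0, 0, 0]]
  ]
}}

```text
time: 24.72
eef_pos: [0.5563, 0.0333, 0.1279]
tcp_rot: [-0.0, 1.0, -0.001, -0.001]
contact_force: [0.2, -0.5, -1.9]
gripper_width: 0.0495
grip_force: 42.0
```

Request:
{"op": "jog_arm", "data": {
  "deltas": [
    [[-0.4, -1, 0], [0, 0, 0]],
    [[-0.4, -1, 0], [0, 0, 0]],
    [[-0.4, -1, 0], [0, 0, 0]],
    [[-0.4, -1, 0], [0, 0, 0]],
    [[-0.4, -1, 0], [0, 0, 0]],
    [[-0.4, -1, 0], [0, 0, 0]],
    [[-0.4, -1, 0], [0, 0, 0]],
    [[-0.4, -1, 0], [0, 0, 0]]
  ]
}}

```text
time: 25.72
eef_pos: [0.4933, 0.1928, 0.1288]
tcp_rot: [-0.0, 1.0, -0.001, 0.0]
contact_force: [-1.2, 0.1, -1.3]
gripper_width: 0.0496
grip_force: 42.0
```

Request:
{"op": "jog_arm", "data": {
  "deltas": [
    [[-0.1, -1, 0], [0, 0, 0]],
    [[0, -1, 0], [0, 0, 0]],
    [[0, -1, 0], [0, 0, 0]],
    [[0, -1, 0], [0, 0, 0]],
    [[0, -1, 0], [0, 0, 0]],
    [[0, -0.7, 0], [0, 0, 0]],
    [[0, -0.5, 0], [0, 0, 0]],
    [[0, 0, 0], [0, 0, 0]]
  ]
}}

```text
time: 26.72
eef_pos: [0.4921, 0.316, 0.1286]
tcp_rot: [0.0, 1.0, -0.001, -0.0]
contact_force: [0.6, 0.4, -0.8]
gripper_width: 0.0494
grip_force: 41.9
```

Request:
{"op": "jog_arm", "data": {
  "deltas": [
    [[0, 0, 0.5], [0, 0, 0]],
    [[0, 0, 0.9], [0, 0, 0]],
    [[0, 0, 0.9], [0, 0, 0]],
    [[0, 0, 0.7], [0, 0, 0]],
    [[0, 0, 0.3], [0, 0, 0]],
    [[0, 0, 0.15], [0, 0, 0]],
    [[0, 0, 0], [0, 0, 0]]
  ]
}}

```text
time: 27.6
eef_pos: [0.4924, 0.3157, 0.06]
tcp_rot: [-0.0, 1.0, -0.001, 0.0]
contact_force: [0.3, 0.3, -1.4]
gripper_width: 0.0497
grip_force: 41.9
```

Request:
{"op": "jog_arm", "data": {
  "deltas": [
    [[0, 0, 0.08], [0, 0, 0]],
    [[0, 0, 0.06], [0, 0, 0]],
    [[0, 0, 0.04], [0, 0, 0]],
    [[0, 0, 0], [0, 0, 0]]
  ]
}}

```text
time: 28.1
eef_pos: [0.4928, 0.3158, 0.0577]
tcp_rot: [-0.0, 1.0, -0.001, 0.001]
contact_force: [-2.0, -2.1, 7.5]
gripper_width: 0.0497
grip_force: 42.7
```

Request:
{"op": "jog_arm", "data": {
  "deltas": [
    [[0, 0, 0], [0, 0, 0]],
    [[0, 0, 0], [0, 0, 0]],
    [[0, 0, 0], [0, 0, 0]],
    [[0, 0, 0], [0, 0, 0]],
    [[0, 0, -0.7], [0, 0, 0]],
    [[0, 0, -1], [0, 0, 0]],
    [[0, 0, -1], [0, 0, 0]],
    [[0, 0.5, -0.9], [0, 0, 0]]
  ],
  "grip": 1
}}

```text
time: 29.1
eef_pos: [0.4928, 0.3059, 0.1307]
tcp_rot: [-0.001, 1.0, -0.001, 0.001]
contact_force: [-0.1, -0.6, 0.4]
gripper_width: 0.0853
grip_force: 0.0
```

Request:
{"op": "jog_arm", "data": {
  "deltas": [
    [[0.3, 1, 0], [0, 0, 0]],
    [[0.4, 1, 0], [0, 0, 0]],
    [[0.4, 1, 0], [0, 0, 0]],
    [[0.4, 1, 0], [0, 0, 0]],
    [[0.4, 1, 0], [0, 0, 0]],
    [[0.4, 1, 0], [0, 0, 0]],
    [[0.4, 1, 0], [0, 0, 0]],
    [[0.4, 1, 0], [0, 0, 0]]
  ]
}}

```text
time: 30.1
eef_pos: [0.5537, 0.1432, 0.1273]
tcp_rot: [0.0, 1.0, -0.001, -0.001]
contact_force: [0.2, -0.1, 0.3]
gripper_width: 0.0855
grip_force: 0.0
```

Request:
{"op": "jog_arm", "data": {
  "deltas": [
    [[0.5, 1, 0], [0, 0, 0]],
    [[0.5, 1, 0], [0, 0, 0]],
    [[0.5, 1, 0], [0, 0, 0]],
    [[0.5, 1, 0], [0, 0, 0]],
    [[0.5, 1, 0], [0, 0, 0]],
    [[0.3, 1, 0], [0, 0, 0]],
    [[0, 0, 0], [0, 0, 0]],
    [[0, 0, 0], [0, 0, 0]]
  ]
}}

```text
time: 31.1
eef_pos: [0.6095, 0.0254, 0.1279]
tcp_rot: [-0.0, 1.0, -0.001, -0.0]
contact_force: [0.1, 0.0, -1.0]
gripper_width: 0.0854
grip_force: 0.0
```

```bash
python3 - <<'E'
from h import *
s=get_state(); print(s['eef_pos'],s['gripper_width'])
a=camera('wrist')[:,:,::-1]; b=camera('scene')[:,:,::-1][120:320,220:487]
cv2.imwrite('pics/c6.png',np.hstack([cv2.resize(a,(400,300)),cv2.resize(b,(400,300))]))
T=c2w('wrist',s)
print(proj('wrist',[.610,.0255,.058],T)*400/640)
E
```

```text
[0.60946813 0.02540239 0.12794845] 0.08539074684324972
[[198.58279467 158.27283291]]
```

View pics/c6.png

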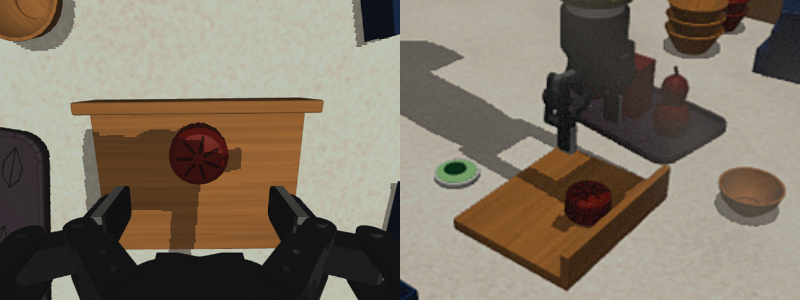

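Tray holds all three pieces. Carved top centre is at about (199,156) in the left panel against a predicted (198.6,158), so it is aligned. Descending.

Request:
{"op": "jog_arm", "data": {
  "deltas": [
    [[0.05, 0, 0.6], [0, 0, 0]],
    [[0, 0, 1], [0, 0, 0]],
    [[0, 0, 1], [0, 0, 0]],
    [[0, 0, 1], [0, 0, 0]],
    [[0, 0, 0.8], [0, 0, 0]],
    [[0, 0, 0.5], [0, 0, 0]],
    [[0, 0, 0.3], [0, 0, 0]],
    [[0, 0, 0], [0, 0, 0]]
  ]
}}

```text
time: 32.2
eef_pos: [0.6107, 0.0253, 0.024]
tcp_rot: [-0.0, 1.0, -0.001, -0.0]
contact_force: [-0.1, -0.1, -0.2]
gripper_width: 0.0849
grip_force: 0.0
```

Request:
{"op": "jog_arm", "data": {
  "deltas": [
    [[0, 0, 0], [0, 0, 0]],
    [[0, 0, 0], [0, 0, 0]],
    [[0, 0, 0], [0, 0, 0]],
    [[0, 0, 0], [0, 0, 0]],
    [[0, 0, 0], [0, 0, 0]],
    [[0, 0, 0], [0, 0, 0]]
  ],
  "grip": -1,
  "force": 40
}}

```text
time: 32.95
eef_pos: [0.6116, 0.0252, 0.0254]
tcp_rot: [0.0, 1.0, -0.001, 0.001]
contact_force: [-0.8, -0.1, 6.5]
gripper_width: 0.0584
grip_force: 43.7
```

Request:
{"op": "jog_arm", "data": {
  "deltas": [
    [[0, 0, -0.4], [0, 0, 0]],
    [[0, 0, -0.8], [0, 0, 0]],
    [[0, 0, -1], [0, 0, 0]],
    [[0, 0.4, -1], [0, 0, 0]],
    [[-0.4, 0.9, -0.5], [0, 0, 0]],
    [[-0.4, 1, 0], [0, 0, 0]],
    [[-0.4, 1, 0], [0, 0, 0]],
    [[-0.4, 1, 0], [0, 0, 0]]
  ]
}}

```text
time: 33.95
eef_pos: [0.5769, -0.0624, 0.097]
tcp_rot: [-0.0, 1.0, -0.001, -0.001]
contact_force: [-0.5, 0.4, -2.1]
gripper_width: 0.058
grip_force: 43.3
```

Request:
{"op": "jog_arm", "data": {
  "deltas": [
    [[-0.4, 1, 0], [0, 0, 0]],
    [[-0.4, 1, 0], [0, 0, 0]],
    [[-0.4, 1, 0], [0, 0, 0]],
    [[-0.4, 1, 0], [0, 0, 0]],
    [[-0.4, 1, 0], [0, 0, 0]],
    [[-0.4, 1, 0], [0, 0, 0]],
    [[-0.4, 1, 0], [0, 0, 0]],
    [[-0.4, 1, 0], [0, 0, 0]]
  ]
}}

```text
time: 34.95
eef_pos: [0.5135, -0.2218, 0.098]
tcp_rot: [-0.0, 1.0, -0.001, -0.0]
contact_force: [-0.6, -0.5, -1.7]
gripper_width: 0.0586
grip_force: 43.3
```

Request:
{"op": "jog_arm", "data": {
  "deltas": [
    [[-0.4, 1, 0], [0, 0, 0]],
    [[-0.4, 1, 0], [0, 0, 0]],
    [[-0.3, 1, 0], [0, 0, 0]],
    [[0, 0.55, 0], [0, 0, 0]],
    [[0, 0, 0], [0, 0, 0]],
    [[0, 0, 0], [0, 0, 0]]
  ]
}}

```text
time: 35.7
eef_pos: [0.4922, -0.291, 0.0979]
tcp_rot: [-0.0, 1.0, -0.001, -0.0]
contact_force: [0.1, 0.1, -1.8]
gripper_width: 0.0581
grip_force: 43.3
```

```bash
python3 - <<'E'
from h import *
s=get_state(); print(s['eef_pos'],s['gripper_width'])
a=camera('wrist')[:,:,::-1]; b=camera('top')[:,:,::-1][220:370,430:630]
cv2.imwrite('pics/c7.png',np.hstack([cv2.resize(a,(400,300)),cv2.resize(b,(400,300))]))
T=c2w('wrist',s)
for p in((.492,-.290),(.494,-.292)):
  print(p,[proj('wrist',[p[0]+a*.069,p[1]+b*.069,.045],T)[0]*400/640 for a,b in((1,1),(1,-1),(-1,-1),(-1,1))])
E
```

```text
[ 0.49221729 -0.29096073  0.09792673] 0.05812537440378477
(0.492, -0.29) [array([112.62219668,  84.69684819]), array([281.92215662,  84.42658644]), array([268.65408385, 231.78913951]), array([127.01911829, 231.96043477])]
(0.494, -0.292) [array([114.83159842,  82.13462345]), array([284.61436985,  81.86244966]), array([270.87366068, 229.99576586]), array([128.90093956, 230.16813723])]
```

View pics/c7.png

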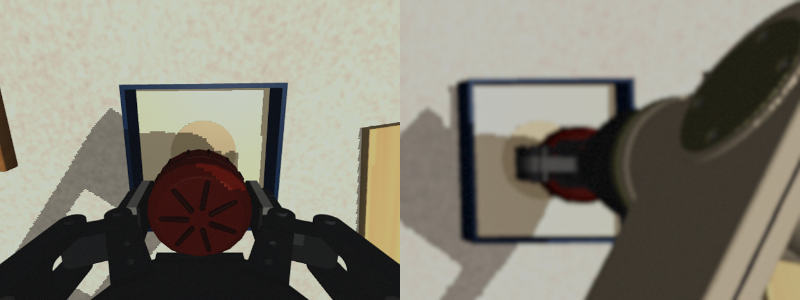

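```bash
python3 - <<'E'
from h import *
s=get_state(); T=c2w('wrist',s); a=camera('wrist'); hsv=cv2.cvtColor(a,cv2.COLOR_RGB2HSV)
H,S,V=[hsv[:,:,i].astype(int) for i in range(3)]
blue=(H>100)&(H<130)&(S>90)
for r in (150,180,210,240):
    c=np.where(blue[r,150:500])[0]+150
    if len(c): p=ray('wrist',[(c[0],r),(c[-1],r)],.045,T); print(r,c[0],c[-1],p.round(4)[:,:2].tolist(), p[:,1].mean().round(4))
for c in (230,300,400):
    r=np.where(blue[:300,c])[0]; p=ray('wrist',[(c,r[0])],.045,T); print(c,r[0],p.round(4))
print('spot', [ (y,ray('wrist',[(203*1.6,y*1.6)],.01,T)[0].round(4)) for y in (121,)], proj('wrist',[[.492,-.2955,.01],[.526,-.2955,.01]],T)/1.6)
E
```

```text
150 193 458 [[0.5538, -0.2266], [0.5537, -0.3631]] -0.2948
180 196 455 [[0.5385, -0.2268], [0.5384, -0.363]] -0.2949
210 199 453 [[0.5225, -0.227], [0.5224, -0.3635]] -0.2952
240 202 450 [[0.5058, -0.2272], [0.5057, -0.3634]] -0.2953
230 136 [[ 0.5607 -0.2461  0.045 ]]
300 135 [[ 0.5612 -0.2818  0.045 ]]
400 134 [[ 0.5616 -0.3327  0.045 ]]
spot [(121, array([ 0.5263, -0.2951,  0.01  ]))] [[203.28936057 153.85342871]
 [203.40903612 121.28652824]]
```

Request:
{"op": "jog_arm", "data": {
  "deltas": [
    [[0, 0.2, 0.2], [0, 0, 0]],
    [[0, 0, 0.6], [0, 0, 0]],
    [[0, 0, 0.9], [0, 0, 0]],
    [[0, 0, 0.9], [0, 0, 0]],
    [[0, 0, 0.7], [0, 0, 0]],
    [[0, 0, 0.4], [0, 0, 0]],
    [[0, 0, 0.2], [0, 0, 0]],
    [[0, 0, 0], [0, 0, 0]]
  ]
}}

```text
time: 36.85
eef_pos: [0.4922, -0.2956, 0.0202]
tcp_rot: [0.0, 1.0, -0.001, 0.0]
contact_force: [0.2, 0.5, -1.5]
gripper_width: 0.0588
grip_force: 43.4
```

Request:
{"op": "jog_arm", "data": {
  "deltas": [
    [[0, 0, 0.06], [0, 0, 0]],
    [[0, 0, 0], [0, 0, 0]]
  ]
}}

```text
time: 37.1
eef_pos: [0.4923, -0.2957, 0.0193]
tcp_rot: [0.0, 1.0, -0.001, 0.0]
contact_force: [-0.0, -0.2, -1.8]
gripper_width: 0.0584
grip_force: 43.4
```

Request:
{"op": "jog_arm", "data": {
  "deltas": [
    [[0, 0, 0.06], [0, 0, 0]],
    [[0, 0, 0.06], [0, 0, 0]],
    [[0, 0, 0], [0, 0, 0]]
  ]
}}

```text
time: 37.48
eef_pos: [0.4922, -0.2956, 0.0174]
tcp_rot: [0.0, 1.0, -0.001, 0.0]
contact_force: [-3.3, 2.2, 6.2]
gripper_width: 0.0588
grip_force: 44.0
```

Request:
{"op": "jog_arm", "data": {
  "deltas": [
    [[0, 0, 0], [0, 0, 0]],
    [[0, 0, 0], [0, 0, 0]],
    [[0, 0, 0], [0, 0, 0]],
    [[0, 0, 0], [0, 0, 0]],
    [[0, 0, -0.6], [0, 0, 0]],
    [[0, 0, -1], [0, 0, 0]],
    [[0, 0, -1], [0, 0, 0]],
    [[0, 0, -1], [0, 0, 0]]
  ],
  "grip": 1
}}

```text
time: 38.48
eef_pos: [0.4926, -0.2959, 0.0909]
tcp_rot: [0.001, 1.0, -0.001, 0.001]
contact_force: [-0.1, -0.9, 0.2]
gripper_width: 0.0853
grip_force: 0.0
```

Request:
{"op": "jog_arm", "data": {
  "deltas": [
    [[0, 0, -1], [0, 0, 0]],
    [[0, 0, -1], [0, 0, 0]],
    [[0, -1, 0], [0, 0, 0]],
    [[0, -1, 0], [0, 0, 0]],
    [[0, -1, 0], [0, 0, 0]],
    [[0, -1, 0], [0, 0, 0]],
    [[0, -1, 0], [0, 0, 0]],
    [[0, -1, 0], [0, 0, 0]]
  ]
}}

```text
time: 39.48
eef_pos: [0.4922, -0.174, 0.1284]
tcp_rot: [-0.0, 1.0, -0.001, -0.0]
contact_force: [0.1, -0.1, 0.4]
gripper_width: 0.0856
grip_force: 0.0
```

```bash
python3 - <<'E'
from h import *
s=get_state(); print(s['eef_pos'],s['gripper_width'])
a=camera('scene')[:,:,::-1]; b=camera('top')[:,:,::-1]
cv2.imwrite('pics/c8.png',np.hstack([cv2.resize(a,(400,300)),cv2.resize(b,(400,300))]))
E
```

```text
[ 0.49222386 -0.17400655  0.12840641] 0.08560112003121763
```

View pics/c8.png

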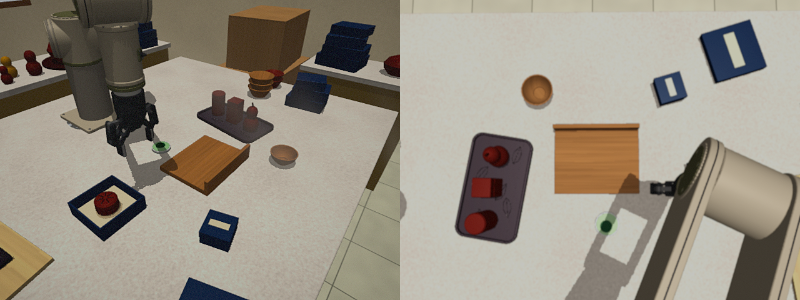

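Carved box sits centred in the gift box (left panel, 107,203) and the tray pieces are all upright. Next I fetch the square jar.

Request:
{"op": "jog_arm", "data": {
  "deltas": [
    [[0, -1, 0], [0, 0, 0]],
    [[0, -1, 0], [0, 0, 0]],
    [[0, -1, 0], [0, 0, 0]],
    [[0, -1, 0], [0, 0, 0]],
    [[0, -1, 0], [0, 0, 0]],
    [[0, -1, 0], [0, 0, 0]],
    [[0, -1, 0], [0, 0, 0]],
    [[0, -1, 0], [0, 0, 0]]
  ]
}}

```text
time: 40.58
eef_pos: [0.4924, -0.014, 0.1285]
tcp_rot: [-0.0, 1.0, -0.001, 0.0]
contact_force: [0.6, 0.4, -0.7]
gripper_width: 0.0857
grip_force: 0.0
```

Request:
{"op": "jog_arm", "data": {
  "deltas": [
    [[0, -1, 0], [0, 0, 0]],
    [[0, -1, 0], [0, 0, 0]],
    [[0, -1, 0], [0, 0, 0]],
    [[0, -1, 0], [0, 0, 0]],
    [[0, -1, 0], [0, 0, 0]],
    [[0, -1, 0], [0, 0, 0]],
    [[0, -1, 0], [0, 0, 0]],
    [[0, -1, 0], [0, 0, 0]]
  ]
}}

```text
time: 41.58
eef_pos: [0.4924, 0.146, 0.1285]
tcp_rot: [-0.0, 1.0, -0.001, 0.0]
contact_force: [0.6, 0.2, 1.2]
gripper_width: 0.0852
grip_force: 0.0
```

Request:
{"op": "jog_arm", "data": {
  "deltas": [
    [[0, -1, 0], [0, 0, 0]],
    [[0, -1, 0], [0, 0, 0]],
    [[0, -1, 0], [0, 0, 0]],
    [[0, -1, 0], [0, 0, 0]],
    [[0, -1, 0], [0, 0, 0]],
    [[0, -1, 0], [0, 0, 0]],
    [[0, -1, 0], [0, 0, 0]],
    [[0, -1, 0], [0, 0, 0]]
  ]
}}

```text
time: 42.58
eef_pos: [0.4932, 0.3058, 0.1285]
tcp_rot: [0.0, 1.0, -0.001, 0.0]
contact_force: [0.1, -0.0, -0.4]
gripper_width: 0.0858
grip_force: 0.0
```

Request:
{"op": "jog_arm", "data": {
  "deltas": [
    [[0, -0.5, 0], [0, 0, 0]],
    [[0, 0, 0], [0, 0, 0]],
    [[0, 0, 0], [0, 0, 0]]
  ]
}}

```text
time: 42.95
eef_pos: [0.4932, 0.3141, 0.1284]
tcp_rot: [0.0, 1.0, -0.001, -0.0]
contact_force: [0.4, 0.1, 0.7]
gripper_width: 0.0857
grip_force: 0.0
```

Request:
{"op": "jog_arm", "data": {
  "deltas": [
    [[0, -0.08, 0.6], [0, 0, 0]],
    [[0, 0, 1], [0, 0, 0]],
    [[0, 0, 1], [0, 0, 0]],
    [[0, 0, 0.7], [0, 0, 0]],
    [[0, 0, 0.25], [0, 0, 0]],
    [[0, 0, 0], [0, 0, 0]]
  ]
}}

```text
time: 43.7
eef_pos: [0.493, 0.316, 0.0571]
tcp_rot: [0.0, 1.0, -0.001, -0.0]
contact_force: [0.6, -0.1, 0.3]
gripper_width: 0.0855
grip_force: 0.0
```

Request:
{"op": "jog_arm", "data": {
  "deltas": [
    [[0, 0, 0], [0, 0, 0]],
    [[0, 0, 0], [0, 0, 0]],
    [[0, 0, 0], [0, 0, 0]],
    [[0, 0, 0], [0, 0, 0]],
    [[0, 0, 0], [0, 0, 0]],
    [[0, 0, 0], [0, 0, 0]]
  ],
  "grip": -1,
  "force": 40
}}

```text
time: 44.45
eef_pos: [0.4939, 0.3165, 0.0584]
tcp_rot: [-0.0, 1.0, -0.001, 0.001]
contact_force: [-0.5, 1.0, 6.6]
gripper_width: 0.0494
grip_force: 42.2
```

Request:
{"op": "jog_arm", "data": {
  "deltas": [
    [[0, 0, -0.4], [0, 0, 0]],
    [[0, 0, -0.8], [0, 0, 0]],
    [[0, 0, -1], [0, 0, 0]],
    [[0, 0.4, -1], [0, 0, 0]],
    [[0, 0.9, -0.3], [0, 0, 0]],
    [[0, 1, 0], [0, 0, 0]],
    [[0, 1, 0], [0, 0, 0]],
    [[0.1, 1, 0], [0, 0, 0]]
  ]
}}

```text
time: 45.45
eef_pos: [0.4944, 0.2281, 0.1266]
tcp_rot: [0.0, 1.0, -0.001, -0.001]
contact_force: [-0.1, -0.2, -1.5]
gripper_width: 0.0496
grip_force: 41.7
```

Request:
{"op": "jog_arm", "data": {
  "deltas": [
    [[0.4, 1, 0], [0, 0, 0]],
    [[0.4, 1, 0], [0, 0, 0]],
    [[0.4, 1, 0], [0, 0, 0]],
    [[0.4, 1, 0], [0, 0, 0]],
    [[0.4, 1, 0], [0, 0, 0]],
    [[0.4, 1, 0], [0, 0, 0]],
    [[0.4, 1, 0], [0, 0, 0]],
    [[0.4, 1, 0], [0, 0, 0]]
  ]
}}

```text
time: 46.45
eef_pos: [0.5589, 0.0685, 0.1272]
tcp_rot: [-0.0, 1.0, -0.001, -0.0]
contact_force: [0.6, -0.3, -1.7]
gripper_width: 0.0496
grip_force: 41.7
```

Request:
{"op": "jog_arm", "data": {
  "deltas": [
    [[0.4, 1, 0], [0, 0, 0]],
    [[0.4, 1, 0], [0, 0, 0]],
    [[0.3, 1, 0], [0, 0, 0]],
    [[0.1, 1, 0], [0, 0, 0]],
    [[0, 1, 0], [0, 0, 0]],
    [[0, 0.5, 0], [0, 0, 0]],
    [[0, 0, 0], [0, 0, 0]],
    [[0, 0, 0], [0, 0, 0]]
  ]
}}

```text
time: 47.45
eef_pos: [0.5825, -0.0396, 0.1275]
tcp_rot: [-0.0, 1.0, -0.001, 0.0]
contact_force: [-0.7, -1.1, -1.3]
gripper_width: 0.0497
grip_force: 41.7
```

Request:
{"op": "jog_arm", "data": {
  "deltas": [
    [[0.15, 0.05, 0.3], [0, 0, 0]],
    [[0, 0, 0.8], [0, 0, 0]],
    [[0, 0, 0.8], [0, 0, 0]],
    [[0, 0, 0.5], [0, 0, 0]],
    [[0, 0, 0.3], [0, 0, 0]],
    [[0, 0, 0.1], [0, 0, 0]],
    [[0, 0, 0], [0, 0, 0]]
  ]
}}

```text
time: 48.32
eef_pos: [0.5858, -0.0411, 0.0718]
tcp_rot: [0.0, 1.0, -0.001, 0.0]
contact_force: [0.2, 0.3, -1.1]
gripper_width: 0.0495
grip_force: 41.7
```

Request:
{"op": "jog_arm", "data": {
  "deltas": [
    [[0, 0, 0.06], [0, 0, 0]],
    [[0, 0, 0.05], [0, 0, 0]],
    [[0, 0, 0], [0, 0, 0]]
  ]
}}

```text
time: 48.7
eef_pos: [0.586, -0.0411, 0.0704]
tcp_rot: [0.0, 1.0, -0.001, 0.001]
contact_force: [-2.5, 0.6, 4.6]
gripper_width: 0.0492
grip_force: 42.2
```

Request:
{"op": "jog_arm", "data": {
  "deltas": [
    [[0, 0, 0], [0, 0, 0]],
    [[0, 0, 0], [0, 0, 0]],
    [[0, 0, 0], [0, 0, 0]],
    [[0, 0, 0], [0, 0, 0]],
    [[0, 0, -0.6], [0, 0, 0]],
    [[0, 0, -1], [0, 0, 0]],
    [[0, 0, -1], [0, 0, 0]],
    [[-0.2, -0.4, -0.4], [0, 0, 0]]
  ],
  "grip": 1
}}

```text
time: 49.7
eef_pos: [0.5831, -0.0334, 0.1325]
tcp_rot: [0.0, 1.0, -0.001, 0.002]
contact_force: [0.7, -0.3, 0.6]
gripper_width: 0.0854
grip_force: 0.0
```

Request:
{"op": "jog_arm", "data": {
  "deltas": [
    [[-0.5, -1, 0], [0, 0, 0]],
    [[-0.5, -1, 0], [0, 0, 0]],
    [[-0.5, -1, 0], [0, 0, 0]],
    [[-0.5, -1, 0], [0, 0, 0]],
    [[-0.5, -1, 0], [0, 0, 0]],
    [[-0.5, -1, 0], [0, 0, 0]],
    [[-0.5, -1, 0], [0, 0, 0]],
    [[-0.5, -1, 0], [0, 0, 0]]
  ]
}}

```text
time: 50.7
eef_pos: [0.501, 0.1285, 0.1293]
tcp_rot: [-0.0, 1.0, -0.001, 0.0]
contact_force: [0.9, -0.7, -0.2]
gripper_width: 0.0856
grip_force: 0.0
```

Request:
{"op": "jog_arm", "data": {
  "deltas": [
    [[-0.5, -1, 0], [0, 0, 0]],
    [[-0.5, -1, 0], [0, 0, 0]],
    [[-0.5, -1, 0], [0, 0, 0]],
    [[-0.5, -1, 0], [0, 0, 0]],
    [[-0.5, -1, 0], [0, 0, 0]],
    [[-0.5, -1, 0], [0, 0, 0]],
    [[-0.5, -1, 0], [0, 0, 0]],
    [[-0.5, -1, 0], [0, 0, 0]]
  ]
}}

```text
time: 51.7
eef_pos: [0.4211, 0.2884, 0.1293]
tcp_rot: [-0.0, 1.0, -0.001, 0.0]
contact_force: [-0.5, 0.6, -0.8]
gripper_width: 0.0852
grip_force: 0.0
```

Request:
{"op": "jog_arm", "data": {
  "deltas": [
    [[-0.5, -1, 0], [0, 0, 0]],
    [[-0.3, -0.9, 0], [0, 0, 0]],
    [[0, -0.2, 0], [0, 0, 0]],
    [[0, 0, 0], [0, 0, 0]],
    [[0, 0, 0], [0, 0, 0]]
  ]
}}

```text
time: 52.32
eef_pos: [0.4065, 0.3287, 0.1292]
tcp_rot: [0.0, 1.0, -0.001, 0.0]
contact_force: [0.2, -0.2, -0.5]
gripper_width: 0.0851
grip_force: 0.0
```

Request:
{"op": "jog_arm", "data": {
  "deltas": [
    [[-0.1, 0, 0.6], [0, 0, 0]],
    [[0, 0, 1], [0, 0, 0]],
    [[0, 0, 1], [0, 0, 0]],
    [[0, 0, 0.7], [0, 0, 0]],
    [[0, 0, 0.2], [0, 0, 0]],
    [[0, 0, 0], [0, 0, 0]]
  ]
}}

```text
time: 53.08
eef_pos: [0.4043, 0.3292, 0.0593]
tcp_rot: [0.0, 1.0, -0.001, -0.0]
contact_force: [0.5, -0.7, 0.0]
gripper_width: 0.0853
grip_force: 0.0
```

Request:
{"op": "jog_arm", "data": {
  "deltas": [
    [[0, 0, 0], [0, 0, 0]],
    [[0, 0, 0], [0, 0, 0]],
    [[0, 0, 0], [0, 0, 0]],
    [[0, 0, 0], [0, 0, 0]],
    [[0, 0, 0], [0, 0, 0]],
    [[0, 0, 0], [0, 0, 0]]
  ],
  "grip": -1,
  "force": 40
}}

```text
time: 53.82
eef_pos: [0.4049, 0.3297, 0.0604]
tcp_rot: [-0.0, 1.0, -0.001, 0.001]
contact_force: [0.1, -1.4, 6.3]
gripper_width: 0.0552
grip_force: 42.6
```

Request:
{"op": "jog_arm", "data": {
  "deltas": [
    [[0, 0, -0.4], [0, 0, 0]],
    [[0, 0, -0.8], [0, 0, 0]],
    [[0, 0, -1], [0, 0, 0]],
    [[0.2, 0.4, -0.8], [0, 0, 0]],
    [[0.45, 0.9, 0], [0, 0, 0]],
    [[0.45, 1, 0], [0, 0, 0]],
    [[0.45, 1, 0], [0, 0, 0]],
    [[0.45, 1, 0], [0, 0, 0]]
  ]
}}

```text
time: 54.82
eef_pos: [0.4446, 0.2421, 0.1201]
tcp_rot: [-0.0, 1.0, -0.001, 0.0]
contact_force: [-0.9, -0.1, -1.0]
gripper_width: 0.0553
grip_force: 42.6
```

Request:
{"op": "jog_arm", "data": {
  "deltas": [
    [[0.45, 1, 0], [0, 0, 0]],
    [[0.45, 1, 0], [0, 0, 0]],
    [[0.45, 1, 0], [0, 0, 0]],
    [[0.45, 1, 0], [0, 0, 0]],
    [[0.45, 1, 0], [0, 0, 0]],
    [[0.45, 1, 0], [0, 0, 0]],
    [[0.45, 1, 0], [0, 0, 0]],
    [[0.45, 1, 0], [0, 0, 0]]
  ]
}}

```text
time: 55.82
eef_pos: [0.5161, 0.0818, 0.12]
tcp_rot: [0.0, 1.0, -0.001, 0.0]
contact_force: [-0.1, -0.7, -1.8]
gripper_width: 0.0552
grip_force: 42.6
```

Request:
{"op": "jog_arm", "data": {
  "deltas": [
    [[0.45, 1, 0], [0, 0, 0]],
    [[0.45, 1, 0], [0, 0, 0]],
    [[0.3, 0.7, 0], [0, 0, 0]],
    [[0, 0, 0], [0, 0, 0]],
    [[0, 0, 0], [0, 0, 0]]
  ]
}}

```text
time: 56.45
eef_pos: [0.5394, 0.0294, 0.1193]
tcp_rot: [-0.0, 1.0, -0.001, -0.0]
contact_force: [0.6, -0.5, -1.4]
gripper_width: 0.0554
grip_force: 42.6
```

Request:
{"op": "jog_arm", "data": {
  "deltas": [
    [[0.08, 0.06, 0.3], [0, 0, 0]],
    [[0, 0, 0.8], [0, 0, 0]],
    [[0, 0, 0.6], [0, 0, 0]],
    [[0, 0, 0.4], [0, 0, 0]],
    [[0, 0, 0.15], [0, 0, 0]],
    [[0, 0, 0], [0, 0, 0]]
  ]
}}

```text
time: 57.2
eef_pos: [0.5412, 0.0278, 0.0742]
tcp_rot: [-0.0, 1.0, -0.001, -0.0]
contact_force: [0.0, 0.1, -1.3]
gripper_width: 0.0551
grip_force: 42.6
```

Request:
{"op": "jog_arm", "data": {
  "deltas": [
    [[0, 0, 0.06], [0, 0, 0]],
    [[0, 0, 0.05], [0, 0, 0]],
    [[0, 0, 0], [0, 0, 0]]
  ]
}}

```text
time: 57.58
eef_pos: [0.5416, 0.0278, 0.0725]
tcp_rot: [0.0, 1.0, -0.001, 0.0]
contact_force: [0.5, 0.5, -0.8]
gripper_width: 0.0553
grip_force: 42.7
```

Request:
{"op": "jog_arm", "data": {
  "deltas": [
    [[0, 0, 0.06], [0, 0, 0]],
    [[0, 0, 0], [0, 0, 0]]
  ]
}}

```text
time: 57.82
eef_pos: [0.5421, 0.0277, 0.0725]
tcp_rot: [0.0, 1.0, -0.001, 0.001]
contact_force: [-3.5, -0.6, 8.6]
gripper_width: 0.0555
grip_force: 43.4
```

Request:
{"op": "jog_arm", "data": {
  "deltas": [
    [[0, 0, 0], [0, 0, 0]],
    [[0, 0, 0], [0, 0, 0]],
    [[0, 0, 0], [0, 0, 0]],
    [[0, 0, 0], [0, 0, 0]],
    [[0, 0, -0.6], [0, 0, 0]],
    [[0, 0, -1], [0, 0, 0]],
    [[0, 0, -1], [0, 0, 0]],
    [[0, -0.5, -0.4], [0, 0, 0]]
  ],
  "grip": 1
}}

```text
time: 58.82
eef_pos: [0.5425, 0.0377, 0.1332]
tcp_rot: [0.0, 1.0, -0.001, 0.002]
contact_force: [0.6, -0.3, -1.2]
gripper_width: 0.0855
grip_force: 0.0
```

Request:
{"op": "jog_arm", "data": {
  "deltas": [
    [[0.2, -1, 0], [0, 0, 0]],
    [[0.2, -1, 0], [0, 0, 0]],
    [[0.2, -1, 0], [0, 0, 0]],
    [[0.2, -1, 0], [0, 0, 0]],
    [[0.2, -1, 0], [0, 0, 0]],
    [[0.2, -1, 0], [0, 0, 0]],
    [[0.2, -1, 0], [0, 0, 0]],
    [[0.2, -1, 0], [0, 0, 0]]
  ]
}}

```text
time: 59.82
eef_pos: [0.5739, 0.1991, 0.1309]
tcp_rot: [-0.0, 1.0, -0.001, 0.0]
contact_force: [1.0, 0.8, -0.2]
gripper_width: 0.085
grip_force: 0.0
```

Request:
{"op": "jog_arm", "data": {
  "deltas": [
    [[0.15, -1, 0], [0, 0, 0]],
    [[0, -1, 0], [0, 0, 0]],
    [[0, -1, 0], [0, 0, 0]],
    [[0, -1, 0], [0, 0, 0]],
    [[0, -1, 0], [0, 0, 0]],
    [[0, 0, 0], [0, 0, 0]],
    [[0, 0, 0], [0, 0, 0]]
  ]
}}

```text
time: 60.7
eef_pos: [0.5767, 0.2976, 0.1307]
tcp_rot: [0.0, 1.0, -0.001, -0.0]
contact_force: [-0.6, 0.2, 0.3]
gripper_width: 0.0855
grip_force: 0.0
```

Request:
{"op": "jog_arm", "data": {
  "deltas": [
    [[0, -0.02, 0.6], [0, 0, 0]],
    [[0, 0, 1], [0, 0, 0]],
    [[0, 0, 1], [0, 0, 0]],
    [[0, 0, 0.7], [0, 0, 0]],
    [[0, 0, 0.2], [0, 0, 0]],
    [[0, 0, 0], [0, 0, 0]]
  ]
}}

```text
time: 61.45
eef_pos: [0.5767, 0.2981, 0.0607]
tcp_rot: [0.0, 1.0, -0.001, -0.0]
contact_force: [0.6, 0.3, 0.0]
gripper_width: 0.0854
grip_force: 0.0
```

Request:
{"op": "jog_arm", "data": {
  "deltas": [
    [[0, 0, 0], [0, 0, 0]],
    [[0, 0, 0], [0, 0, 0]],
    [[0, 0, 0], [0, 0, 0]],
    [[0, 0, 0], [0, 0, 0]],
    [[0, 0, 0], [0, 0, 0]],
    [[0, 0, 0], [0, 0, 0]],
    [[0, 0, 0], [0, 0, 0]]
  ],
  "grip": -1,
  "force": 40
}}

```text
time: 62.32
eef_pos: [0.5774, 0.2984, 0.0619]
tcp_rot: [-0.0, 1.0, -0.001, 0.001]
contact_force: [-0.8, 0.0, 5.0]
gripper_width: 0.0415
grip_force: 40.5
```

Request:
{"op": "jog_arm", "data": {
  "deltas": [
    [[0, 0, -0.4], [0, 0, 0]],
    [[0, 0, -0.8], [0, 0, 0]],
    [[0, 0, -1], [0, 0, 0]],
    [[0.1, 0.4, -0.8], [0, 0, 0]],
    [[0.1, 0.9, 0], [0, 0, 0]],
    [[0.1, 1, 0], [0, 0, 0]],
    [[0.1, 1, 0], [0, 0, 0]],
    [[0, 1, 0], [0, 0, 0]]
  ]
}}

```text
time: 63.32
eef_pos: [0.5842, 0.2101, 0.12]
tcp_rot: [0.0, 1.0, -0.001, -0.001]
contact_force: [-0.0, -0.2, -1.3]
gripper_width: 0.041
grip_force: 40.6
```

Request:
{"op": "jog_arm", "data": {
  "deltas": [
    [[0, 1, 0], [0, 0, 0]],
    [[0, 1, 0], [0, 0, 0]],
    [[0, 1, 0], [0, 0, 0]],
    [[0, 1, 0], [0, 0, 0]],
    [[0, 1, 0], [0, 0, 0]],
    [[0, 0.6, 0], [0, 0, 0]],
    [[0, 0.3, 0], [0, 0, 0]],
    [[0, 0, 0], [0, 0, 0]]
  ]
}}

```text
time: 64.32
eef_pos: [0.5844, 0.094, 0.1209]
tcp_rot: [-0.0, 1.0, -0.001, 0.0]
contact_force: [-0.6, -0.4, -2.1]
gripper_width: 0.0412
grip_force: 40.6
```

Down from 0.121 to about 0.075, with y 1.5 mm more.

Request:
{"op": "jog_arm", "data": {
  "deltas": [
    [[0, 0.08, 0.3], [0, 0, 0]],
    [[0, 0, 0.8], [0, 0, 0]],
    [[0, 0, 0.6], [0, 0, 0]],
    [[0, 0, 0.4], [0, 0, 0]],
    [[0, 0, 0.2], [0, 0, 0]],
    [[0, 0, 0], [0, 0, 0]]
  ]
}}

```text
time: 65.08
eef_pos: [0.5846, 0.0926, 0.075]
tcp_rot: [-0.0, 1.0, -0.001, 0.0]
contact_force: [0.2, -0.1, -1.9]
gripper_width: 0.0413
grip_force: 40.7
```

Request:
{"op": "jog_arm", "data": {
  "deltas": [
    [[0, 0, 0.04], [0, 0, 0]],
    [[0, 0, 0], [0, 0, 0]]
  ]
}}

```text
time: 65.32
eef_pos: [0.5846, 0.0925, 0.0744]
tcp_rot: [-0.0, 1.0, -0.001, 0.0]
contact_force: [0.1, -0.0, -2.2]
gripper_width: 0.0412
grip_force: 40.7
```

Request:
{"op": "jog_arm", "data": {
  "deltas": [
    [[0, 0, 0.05], [0, 0, 0]],
    [[0, 0, 0.03], [0, 0, 0]],
    [[0, 0, 0], [0, 0, 0]]
  ]
}}

```text
time: 65.7
eef_pos: [0.5854, 0.0926, 0.074]
tcp_rot: [-0.0, 1.0, -0.001, 0.001]
contact_force: [-1.9, -0.8, 4.9]
gripper_width: 0.0417
grip_force: 41.2
```

Request:
{"op": "jog_arm", "data": {
  "deltas": [
    [[0, 0, 0], [0, 0, 0]],
    [[0, 0, 0], [0, 0, 0]],
    [[0, 0, 0], [0, 0, 0]],
    [[0, 0, 0], [0, 0, 0]],
    [[0, 0, -0.6], [0, 0, 0]],
    [[0, 0, -1], [0, 0, 0]],
    [[0, 0, -1], [0, 0, 0]],
    [[0, 0, -1], [0, 0, 0]]
  ],
  "grip": 1
}}

```text
time: 66.7
eef_pos: [0.585, 0.0926, 0.147]
tcp_rot: [-0.0, 1.0, -0.001, 0.001]
contact_force: [0.5, 0.8, 1.0]
gripper_width: 0.0856
grip_force: 0.0
```

Request:
{"op": "jog_arm", "data": {
  "deltas": [
    [[-0.6, 0.8, -1], [0, 0, 0]],
    [[-0.6, 0.8, -1], [0, 0, 0]],
    [[-0.6, 0.8, -1], [0, 0, 0]],
    [[-0.6, 0.8, -1], [0, 0, 0]],
    [[0, 0, -0.3], [0, 0, 0]],
    [[0, 0, 0], [0, 0, 0]],
    [[0, 0, 0], [0, 0, 0]]
  ]
}}

```text
time: 67.58
eef_pos: [0.5361, 0.0292, 0.2297]
tcp_rot: [-0.0, 1.0, -0.001, -0.001]
contact_force: [0.6, -0.7, -0.8]
gripper_width: 0.0856
grip_force: 0.0
```

```bash
python3 - <<'E'
from h import *
s=get_state(); print(s['eef_pos'],s['contact_force'])
im=camera('wrist')[:,:,::-1]; sc=camera('scene')[:,:,::-1]; T=c2w('wrist',s); T0=np.load('w1T.npy')
cv2.imwrite('pics/c9.png',np.hstack([cv2.resize(im,(400,300)),cv2.resize(sc,(400,300))]))
def meas(im,T):
    hsv=cv2.cvtColor(np.ascontiguousarray(im),cv2.COLOR_BGR2HSV);H,S=hsv[:,:,0],hsv[:,:,1]
    red=(((H<6)|(H>172))&(S>110)).astype(np.uint8)*255
    red=cv2.morphologyEx(red,cv2.MORPH_OPEN,np.ones((3,3)))
    for c in cv2.findContours(red,cv2.RETR_EXTERNAL,cv2.CHAIN_APPROX_NONE)[0]:
        if cv2.contourArea(c)>400:
            m=cv2.moments(c);u=(m['m10']/m['m00'],m['m01']/m['m00']);print(cv2.boundingRect(c),np.round(u,1),ray('wrist',u,.08,T)[0].round(4))
meas(cv2.imread('pics/w1.png'),T0);print();meas(im,T)
E
```

```text
[0.53607532 0.02915486 0.22969051] [ 0.63507937 -0.7459674  -0.77854187]
(285, 183, 73, 85) [320.7 226.8] [0.535  0.0275 0.08  ]
(365, 131, 91, 74) [410.1 166.1] [ 0.5838 -0.0425  0.08  ]
(205, 129, 75, 68) [242.5 163.5] [0.5858 0.0885 0.08  ]
(288, 96, 70, 73) [322.6 131.7] [0.6096 0.026  0.08  ]

(611, 233, 29, 53) [628.4 258.3] [ 0.5068 -0.2293  0.08  ]
(286, 181, 74, 85) [322.1 224.6] [0.5359 0.026  0.08  ]
(368, 132, 89, 71) [412.2 166. ] [ 0.5826 -0.0441  0.08  ]
(203, 127, 76, 68) [241.1 161.8] [0.586  0.0889 0.08  ]
```

View pics/c9.png

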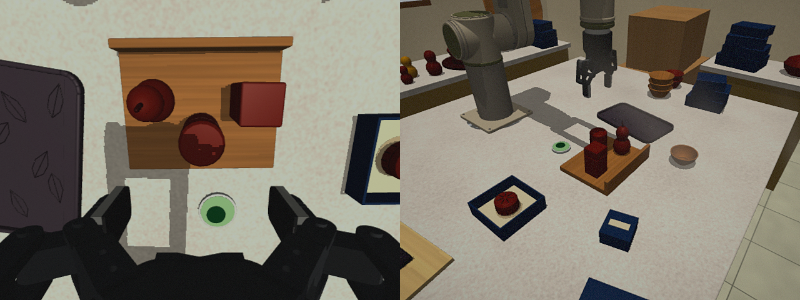

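All pieces are back within about 2 mm of their start positions and upright, and the carved box is in the gift box. Handing in.

```bash
python3 -c "
from cell import *
print(finish_job())"
```

```text
the job is handed in; nothing more can be done
None
```

The carved box is packed upright in the middle of the gift box and all three tall pieces stand back on the stand within about 2 mm of their starting spots; I handed the job in at about 68 s of the 141 s, and no verdict was returned.

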